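# Show the date under a spice jar to the pantry reader

## Robot

A 6-joint arm with a two-finger parallel gripper is mounted at the origin on a cart in front of the work surface, level with it; the furniture and walls round the work are solid. World frame = base frame: x ahead of the robot, y to its left, z up, the work surface at z = 0. Lengths are in m, angles in degrees, forces in N, time in s.
With the tool pointing down it reaches from about 0.25 to 0.725 m from the base axis. Payload 9.7 kg.
Tool frame: the origin (TCP) lies at the very end of the fingers, on their centre line; the grasp point (between the pads) lies 19 mm behind it; z points along the fingers, y is the line along which they close (so a half turn about z gives the same grasp; the last joint's range is limited). The gripper opens to 85 mm and grips with 20 to 120 N. Pads are 22 mm wide; open, the fingers measure 114 mm over their backs; the gripper's body (76 mm by 85 mm) begins 54 mm behind the grasp point. The pads swing forward as they close: fully open they stand 13 mm farther back than shut.
Start: joints at [64.63, 4.979, 10.078, 95.1, 0, 90], TCP at [0.236, 0.497, 0.231] pointing down, gripper open.
Joint ranges: [-179.16, 179.16], [-48.56, 103.87], [-65.8, 70.77], [-126.05, 130.52], [-82.76, 87.17], [-180, 180]. Speed limits (degrees/s): [127.2, 127.2, 147.25, 180, 180, 180].

## Interface

Orientations are given as [roll, pitch, yaw] about the fixed x, y, z axes, in that order (R = Rz(yaw) Ry(pitch) Rx(roll)).
In Python, from workcell import bot gives the robot as it stands.
- The arm moves only by the tool step_arm, never from a script. Its argument "targets" is a list of rows, each a list of 3 entries, a list of its own where there are three numbers: the opening, from 0 (shut) to 1 (fully open), then the shift along the world's x, y, z in mm, then the turn, a rotation vector about the world's x, y, z in rad. In form: [[grip, [tx, ty, tz], [wx, wy, wz]], ...]. A call has 1 to 8 rows; each row is the pose to reach, as a shift and turn from the pose commanded when the call began; what a row does not reach only later rows make up. A row lasts 1/10 s, in which the tool goes at most 50 mm and 8.59 degrees, less where a joint would pass 70% of its speed; a pose out of reach is approached as far as the arm can. A call with a gripper value outside its range is refused whole. The fingers move at their own pace and stop on an object; "force" is the grip in N (left out, the last holds). Time passes only in rows, so rows that repeat a pose let the fingers close. It gives the time, the measured TCP pose, the force, the opening and the grip force at its end, in the units of the state.
- bot.get_obs(): the state, without advancing time (a new reading comes with each control period).
- bot.camera(name): name is "side" or "top"; returns (picture, depth): 400x640x3 uint8, red, green, blue; 400x640 float32, m along the optical axis (not along the pixel's ray), 0 where there is no reading.
- bot.camera_params(name): a dict with "K" (3x3 intrinsics, pixels), "k1" (the pictures are not rectified: a ray, as slopes to the right and down, at radius r is drawn at 1 + k1 r^2 times it, then the intrinsics apply), "R" (3x3) and "t" (3): a world point X has camera coordinates R X + t. Camera axes: x right, y down, z forward; pixel columns grow to the right and rows downward; lengths in m; the calibration is good to about 2 mm. A picture is of the moment at which its call begins. camera_params takes no time and is no camera call.
- bot.job_done(): hands the job in; it is judged then, once.
The state is a dict: "time": time; "q": joint angles; "qd": joint speeds; "joint_efforts": joint torques, N m; "ee_pos": TCP position; "tcp_rot": TCP orientation; "wrist_force": force on the tool from outside, world axes, zero at the start; "torque": the same for the moment, N m; "opening": finger opening in m; "grasp_force": force on a finger pad.
Only numpy, scipy, OpenCV 4.12 (cv2) and the standard library are available. Lean on these libraries where they do the work, as an engineer would, in place of code of your own. Each camera call takes 0.05 s, during which the arm holds its last target. There are 200 camera calls.

## Task

Wake the white date reader by pressing its round key fully down and then, once that is up again, its long bar key, but do not press the small square key, which clears the list. Then, from the four small jars standing to the left of the reader, pick out the slim straight-sided spice jar and hold it still in the air over the reader's leaning lens, base towards the lens, centred on the line the lens looks along and parallel to it, with the base about 10 cm from the glass, so that it can read the date under the base; do not touch the reader with the jar, and leave the other jars standing where they are. Finish while holding the jar there: do not put it down or let go.

Things in the scene. Friction and masses are not known exactly. Their poses are not given: they have to be found in the camera images.
- spice_jar: the jar to show: slim straight upright cylinder 41 mm in diameter and 105 mm tall with a dark cap as wide as the body (the top 20 mm); about 0.11 kg. Origin: centre of its underside (the base that carries the date); z points from base to cap. Starts standing upright on the table.
- vial: a bystander: small upright bottle 37 mm in diameter, 92 mm tall, with a narrower cap (23 mm). Origin: centre of its underside, z up.
- tablet_jar: a bystander: upright tablet jar 56 mm in diameter, 96 mm tall, slightly narrower ribbed cap. Origin: centre of its underside, z up.
- pot: a bystander: squat round pot 58 mm in diameter, 50 mm tall. Origin: centre of its underside, z up.
- reader: the date reader, fixed: white slab 190 x 176 mm, top at 22 mm, three white keys in a row near its front and a camera head in a yoke behind them (highest point 102 mm). Origin: centre of its underside; -x is its front, +y its left, z up. In this frame the keys lie at x = -60 mm, y = 50 (round), 0 (bar), -50 (small square); the lens glass at (30, 0, 85) mm.
- reader_head: the reader's camera head, fixed: a white cylinder 54 mm in diameter, 50 mm long, with a black ring and glass at its upper end. Origin: centre of the lens glass. z: the line the lens looks along, outward from the glass; it leans 35 degrees from vertical to the reader's front, over the keys. y is the reader's y.
- key_round_top (a point): centre of the top of the round key (28 mm in diameter), 34 mm above the table when up; moves down with the key.
- key_bar_top (a point): centre of the top of the bar key (14 mm wide across the row, 40 mm long along the reader's x), 34 mm above the table when up.
- key_small_top (a point): centre of the top of the small square key (13 mm), 34 mm above the table when up; not to be pressed.
- key_round (a joint): how far the round key is pressed down (m): 0 up, 0.006 fully down; spring return, straight down, 1.25 N at the start to 5 N fully down.
- key_bar (a joint): the same for the bar key.
- key_small (a joint): the same for the small square key.
Not all that is in view belongs to the job. What is shaped like the spice_jar but purple or yellow is not meant.

How it is judged (in metres and radians):
On the way, in this order (a step that is already met when the one before it is completed fails the run):
1. the round key is pressed down, the bar key up (value of joint key_round above 0.004 m and value of joint key_bar below 0.002 m), for 0.1 s.
2. then the bar key is pressed down, the round key up again (value of joint key_bar above 0.004 m and value of joint key_round below 0.002 m), for 0.1 s.
3. then the spice jar is gripped and lifted clear of the table, both keys up (height (world z) of spice_jar above 0.05 m and contact force between the fingers and spice_jar above 1 N and value of joint each of key_bar, key_round below 0.002 m), for 0.2 s.
At the end, for the whole second after the job is handed in: Jar gripped and still: base centre 80 to 120 mm out from the glass, within 15 mm of the lens line in the head's x and y, jar axis within 0.14 rad of it, cap up; touching neither reader nor other jars; keys up; the other jars upright (0.2 rad) and within 30 mm of their starts (z of spice_jar in the frame of reader_head between 0.08 and 0.12 m and x of spice_jar in the frame of reader_head between -0.015 and 0.015 m and y of spice_jar in the frame of reader_head between -0.015 and 0.015 m and angle between the z axis of spice_jar and the z axis of reader_head, either way round below 0.14 rad and angle between spice_jar's own z axis and vertical below 0.9 rad and height (world z) of spice_jar above 0.1 m and contact force between the fingers and spice_jar above 1 N and contact force between spice_jar and reader below 0.2 N and linear speed of spice_jar below 0.02 m/s and angular speed of spice_jar below 0.15 rad/s and value of joint each of key_round, key_bar, key_small below 0.002 m and distance of each of vial, tablet_jar, pot from where it was at the start of the episode below 0.03 m and angle between each of vial, tablet_jar, pot's own z axis and vertical below 0.2 rad and contact force between spice_jar and vial below 0.2 N and contact force between spice_jar and tablet_jar below 0.2 N and contact force between spice_jar and pot below 0.2 N); the arm keeps its last pose, push and grip.
It fails at once if the small square key is pressed (value of joint key_small above 0.003 m).
It fails at once if the jar touches the reader (contact force between spice_jar and reader above 1 N).
It fails at once if another jar is knocked over (angle between any of vial, tablet_jar, pot's own z axis and vertical above 0.5 rad).
It also fails if it takes over 58 s, if anything falls off the work surface, if the arm or the gripper's body presses on something with over 40 N, if the wrist force passes 120 N, or if a joint passes its speed limit or range.

## Working session

There is one attempt and no reset: what is moved stays moved. The work goes in short steps, Python scripts to look and compute and a tool call to move; the robot and the scene stay as the last step left them, time stands still between calls to the robot, and variables do not carry over. Pictures are saved under pics/ and viewed, at most 10 in all, crops included, and the job is handed in when it is done.

Besides the shell and the picture viewer there is one more tool, called as name(argument=value, ...) on one line, values as JSON. step_arm: Moves the arm, as the interface text tells. Its arguments: {"type":"object","properties":{"targets":{"type":"array","items":{"type":"array"}},"force":{"type":"number"}},"required":["targets"]}

```bash
mkdir -p pics
cat > h.py <<'E'
import numpy as np,cv2
from workcell import bot
def cloud(n,d):
    p=bot.camera_params(n);K=np.array(p["K"]);R=np.array(p["R"]);t=np.array(p["t"])
    h,w=d.shape;u,v=np.meshgrid(np.arange(w),np.arange(h))
    pts=np.stack([u,v],-1).reshape(-1,1,2).astype(float)
    s=cv2.undistortPoints(pts,K,np.array([p["k1"],0,0,0,0.]),criteria=(3,50,1e-9)) if False else cv2.undistortPointsIter(pts,K,np.array([p["k1"],0,0,0.]),None,None,(3,50,1e-9))
    s=s.reshape(h,w,2);c=np.concatenate([s*d[...,None],d[...,None]],-1)
    X=(c-t)@R; X[d==0]=np.nan
    return X
E
python3 - <<'E'
from h import *
for n in("top","side"):
    i,d=bot.camera(n);np.savez(n,i=i,d=d);cv2.imwrite(f"pics/{n}0.png",i[...,::-1]);p=bot.camera_params(n);print(n,p["K"],p["k1"],p["R"],p["t"])
o=bot.get_obs();print(o)
E
```

```text
top [[406.67467734   0.         318.97965123]
 [  0.         406.67467734 198.99014107]
 [  0.           0.           1.        ]] 0.01184731848980753 [[-0.02470476 -0.99969356  0.00156948]
 [-0.99860125  0.02460429 -0.04679919]
 [ 0.04674623 -0.00272344 -0.99890308]] [0.18888081 0.55337263 1.1863709 ]
side [[485.98489274   0.         319.19948286]
 [  0.         485.98489274 199.89971106]
 [  0.           0.           1.        ]] -0.09312804960989383 [[ 0.94663587 -0.32216449 -0.00951679]
 [-0.15344903 -0.42452964 -0.89231608]
 [ 0.28343239  0.84615875 -0.45131082]] [-0.45089668  0.23488339  0.79399897]
{'time': 0.1, 'q': array([ 6.46305169e+01,  5.00611798e+00,  1.00394475e+01,  9.50987672e+01,
       -1.32532088e-03,  9.00009950e+01]), 'qd': array([-0.03391108, -0.08946896,  0.04704127, -0.08220297, -0.02060453,
        0.05950199]), 'joint_efforts': array([-5.62405730e-04, -5.21561337e+01,  4.65655088e+01,  1.60876068e-02,
       -1.69587599e-05,  2.13391178e-05]), 'ee_pos': array([0.23557023, 0.49677708, 0.23067559]), 'tcp_rot': array([-1.79934562e+02,  1.32645639e-03,  1.54629523e+02]), 'wrist_force': array([-0.24682647, -0.67202355, -0.37378774]), 'torque': array([ 0.06922687, -0.04717978,  0.01055743]), 'grasp_force': 0.0, 'opening': 0.08559382948920435}
```

View pics/top0.png

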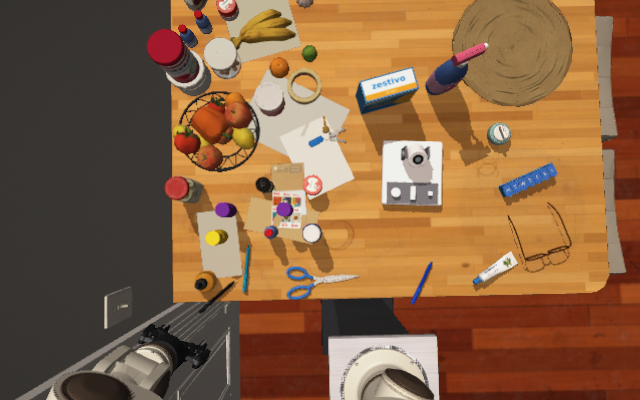

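View pics/side0.png

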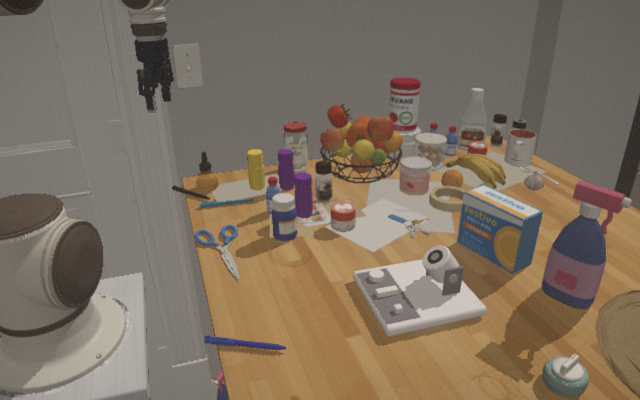

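The top view shows the reader at (412,172), its round key at (396,192), bar at (414,192) and small key at (431,192).

Things that could be taken for the spice jar, with top and side pixels:
- Dark-capped slim jar: top (264,184), side (324,180). This fits the description.
- Purple cylinders: top (285,209) and (225,209), excluded by colour.
- Yellow cylinder: top (215,237), excluded by colour.
- Vial with red cap: (271,232).
- Tablet jar: (312,232).
- Pot: (312,184).
- Dark-topped brown bottle: (205,283).

Next is the close crop and the measurements.

Run:
```python
from h import *
T=np.load("top.npz");S=np.load("side.npz")
a=cv2.resize(S["i"][140:260,250:370],(480,480),interpolation=2);b=cv2.resize(T["i"][130:220,370:460],(300,300),interpolation=2)
c=cv2.resize(T["i"][165:255,245:335],(300,300),interpolation=2)
im=np.zeros((600,800,3),np.uint8);im[:480,:480]=a;im[:300,490:790]=b;im[300:,490:790]=c
cv2.imwrite("pics/crop.png",im[...,::-1])
X=cloud("top",T["d"]);Y=cloud("side",S["d"])
def circ(X,lo,hi,x,y,r,n):
    m=(X[...,2]>lo)&(X[...,2]<hi)&(np.hypot(X[...,0]-x,X[...,1]-y)<r);P=X[m]
    if len(P)<4: print(n,"few");return
    (cx,cy),rr=cv2.minEnclosingCircle(P[:,:2].astype(np.float32));print(n,len(P),"mean",P.mean(0).round(4),"circ",round(cx,4),round(cy,4),round(rr,4))
for n,u,v in(("spice",264,184),("purple",285,209),("vial",271,232),("tablet",312,232),("pot",312,184),("round",396,192),("bar",414,192),("small",431,192)):
    p=X[v,u];print(n,p.round(4));circ(X,p[2]-.006,p[2]+.006,p[0],p[1],.035,n)
    circ(Y,p[2]-.006,p[2]+.006,p[0],p[1],.035,n+"_s")
p=X[200,414]
for Z,n in((X,"top"),(Y,"side")):
    m=(Z[...,2]>.015)&(Z[...,2]<.04)&(np.hypot(Z[...,0]-p[0]-.06,Z[...,1]-p[1])<.16)
    l=cv2.connectedComponentsWithStats(m.astype(np.uint8));k=1+np.argmax(l[2][1:,4]);P=Z[l[1]==k]
    print(n,len(P),cv2.minAreaRect(P[:,:2].astype(np.float32)),np.percentile(P[:,2],[5,50,95]))
    h=(Z[...,2]>.06)&(Z[...,2]<.11)&(np.hypot(Z[...,0]-p[0]-.06,Z[...,1]-p[1])<.11);Q=Z[h];print("head",len(Q),Q.mean(0),Q[:,2].max())
```

```text
spice [0.5983 0.3245 0.1025]
spice 166 mean [0.6003 0.3292 0.1047] circ 0.6005 0.33 0.0204
spice_s 130 mean [0.5989 0.3249 0.1035] circ 0.6032 0.3305 0.0242
purple [0.5285 0.268  0.1104]
purple 114 mean [0.5301 0.276  0.1065] circ 0.5301 0.2753 0.0192
purple_s 72 mean [0.5304 0.2748 0.1055] circ 0.5309 0.2759 0.021
vial [0.4667 0.3095 0.0895]
vial 60 mean [0.466  0.3183 0.0906] circ 0.4659 0.3186 0.0127
vial_s 55 mean [0.4673 0.3154 0.0889] circ 0.4678 0.3176 0.0118
tablet [0.4642 0.1967 0.0968]
tablet 237 mean [0.4622 0.2003 0.0953] circ 0.4624 0.2007 0.024
tablet_s 202 mean [0.4613 0.1969 0.0948] circ 0.4614 0.1996 0.0249
pot [0.5995 0.1942 0.0507]
pot 304 mean [0.6    0.195  0.0505] circ 0.6004 0.1952 0.0284
pot_s 268 mean [0.5997 0.192  0.0494] circ 0.6002 0.1975 0.0313
round [ 0.5716 -0.0483  0.0345]
round 79 mean [ 0.573  -0.0481  0.0338] circ 0.5733 -0.0539 0.0209
round_s 115 mean [ 0.5728 -0.0465  0.0324] circ 0.5725 -0.0448 0.0141
bar [ 0.5703 -0.1003  0.0352]
bar 67 mean [ 0.5711 -0.0986  0.0338] circ 0.5713 -0.1088 0.025
bar_s 137 mean [ 0.5691 -0.0962  0.0322] circ 0.5695 -0.0942 0.0204
small [ 0.5694 -0.151   0.0295]
small 228 mean [ 0.5682 -0.1489  0.026 ] circ 0.5695 -0.1502 0.0347
small_s 157 mean [ 0.5692 -0.1527  0.0266] circ 0.5687 -0.1514 0.033
top 3335 ((0.6305636167526245, -0.09969023615121841), (0.1792314201593399, 0.18955370783805847), 86.62574005126953) [0.01847228 0.02289748 0.02951877]
head 469 [ 0.67268394 -0.09980164  0.08206869] 0.10228503152329553
side 5584 ((0.6303333044052124, -0.09849623590707779), (0.17757007479667664, 0.19137361645698547), 86.87908935546875) [0.01802584 0.02113934 0.03176719]
head 914 [ 0.66679374 -0.11264267  0.0786989 ] 0.09901218414916799
```

View pics/crop.png

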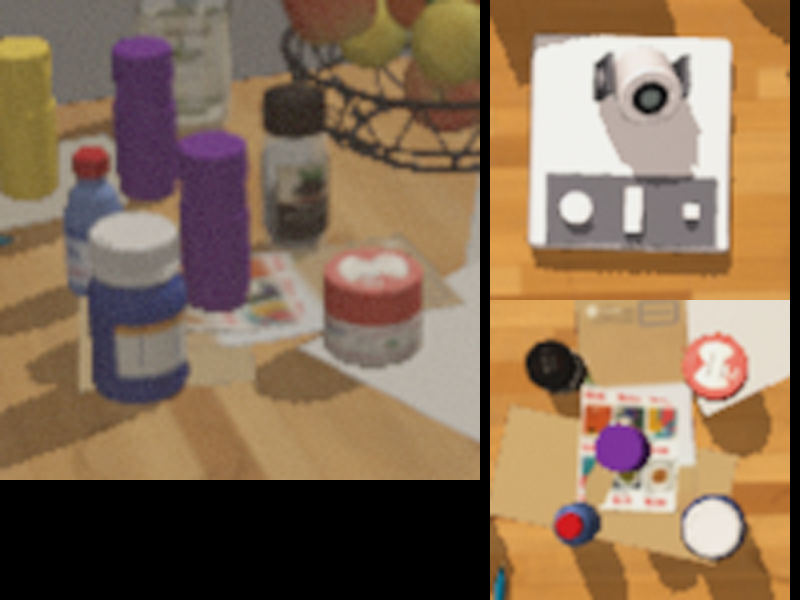

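The crop confirms the choice: the dark-capped glass jar at side (295,165 in the crop) is slim and straight, and is neither purple nor yellow. It stands at (0.600, 0.330). The reader origin is (0.6305, -0.099) with yaw about -3.1°, and the keys come out in the expected order. I'll start moving towards the round key.

step_arm(targets=[[0,[168,-270,0],[0,0,0.17]],[0,[168,-270,0],[0,0,0.17]],[0,[168,-270,0],[0,0,0.17]],[0,[168,-270,0],[0,0,0.17]],[0,[168,-270,0],[0,0,0.17]],[0,[168,-270,0],[0,0,0.17]],[0,[168,-270,0],[0,0,0.17]],[0,[168,-270,0],[0,0,0.17]]])

```text
time: 0.9
ee_pos: [0.4047, 0.2247, 0.231]
tcp_rot: [-180.0, -0.0, 164.1]
wrist_force: [-0.4, 0.3, -0.7]
opening: 0.0001
grasp_force: 0.0
```

step_arm(targets=[[0,[169,-273,-130],[0,0,0.17]],[0,[169,-273,-130],[0,0,0.17]],[0,[169,-273,-130],[0,0,0.17]],[0,[169,-273,-130],[0,0,0.17]],[0,[169,-273,-130],[0,0,0.17]],[0,[169,-273,-130],[0,0,0.17]],[0,[169,-273,-130],[0,0,0.17]],[0,[169,-273,-130],[0,0,0.17]]])

```text
time: 1.7
ee_pos: [0.573, -0.0489, 0.0973]
tcp_rot: [-180.0, -0.2, 173.9]
wrist_force: [-1.2, 0.4, 0.6]
opening: -0.0004
grasp_force: 0.0
```

Run:
```python
from h import *
o=bot.get_obs();print(o["time"],o["q"].round(1),o["ee_pos"].round(4),o["tcp_rot"].round(1),o["wrist_force"].round(2),o["opening"])
```

```text
1.7 [-4.9  8.1 -1.3 80.8 -0.   1.2] [ 0.573  -0.0489  0.0973] [-180.    -0.2  173.9] [-1.23  0.41  0.63] -0.0003523608971670862
```

step_arm(targets=[[0,[0,0,-30],[0,0,0]],[0,[0,0,-58],[0,0,0]],[0,[0,0,-64],[0,0,0]],[0,[0,0,-68],[0,0,0]],[0,[0,0,-71],[0,0,0]],[0,[0,0,-72],[0,0,0]],[0,[0,0,-72],[0,0,0]]])

```text
time: 2.4
ee_pos: [0.5734, -0.0457, 0.0306]
tcp_rot: [180.0, 0.1, 174.1]
wrist_force: [-0.4, 0.6, 3.3]
opening: 0.0001
grasp_force: 1.7
```

step_arm(targets=[[0,[0,0,-2],[0,0,0]],[0,[0,0,-3],[0,0,0]],[0,[0,0,-3],[0,0,0]],[0,[0,0,-3],[0,0,0]]])

```text
time: 2.8
ee_pos: [0.5735, -0.0458, 0.0279]
tcp_rot: [180.0, 0.1, 174.1]
wrist_force: [-3.6, 2.2, 12.0]
opening: 0.0002
grasp_force: 5.8
```

The force of 12 N at z = 27.9 mm means the round key is fully down. I'll lift and press the bar key next.

step_arm(targets=[[0,[0,0,0],[0,0,0]],[0,[0,0,30],[0,0,0]],[0,[0,0,30],[0,0,0]],[0,[-2,-50,30],[0,0,0]],[0,[-2,-50,30],[0,0,0]],[0,[-2,-50,30],[0,0,0]]])

```text
time: 3.4
ee_pos: [0.5704, -0.097, 0.0558]
tcp_rot: [-180.0, -0.0, 174.0]
wrist_force: [0.3, -0.4, 0.2]
opening: -0.0
grasp_force: 0.0
```

step_arm(targets=[[0,[0,0,-20],[0,0,0]],[0,[0,0,-25],[0,0,0]],[0,[0,0,-28],[0,0,0]],[0,[0,0,-30],[0,0,0]],[0,[0,0,-30],[0,0,0]],[0,[0,0,-30],[0,0,0]],[0,[0,0,-30],[0,0,0]]])

```text
time: 4.1
ee_pos: [0.5703, -0.0955, 0.0279]
tcp_rot: [-180.0, -0.0, 174.1]
wrist_force: [-7.3, 1.4, 11.0]
opening: 0.0003
grasp_force: 6.1
```

The bar key is down as well. I'll lift and go above the jar with the fingers open.

step_arm(targets=[[0,[0,0,0],[0,0,0]],[0,[0,0,50],[0,0,0]],[0,[0,0,100],[0,0,0]],[0.8,[0,0,150],[0,0,0]],[0.8,[0,0,174],[0,0,0]],[0.8,[0,0,174],[0,0,0]]])

```text
time: 4.7
ee_pos: [0.5721, -0.0958, 0.2053]
tcp_rot: [-180.0, 0.4, 174.1]
wrist_force: [0.3, -0.0, -0.3]
opening: 0.0429
grasp_force: 0.0
```

step_arm(targets=[[0.8,[15,213,0],[0,0,0.38]],[0.8,[15,213,0],[0,0,0.38]],[0.8,[15,213,0],[0,0,0.38]],[0.8,[15,213,0],[0,0,0.38]],[0.8,[15,213,0],[0,0,0.38]],[0.8,[15,213,0],[0,0,0.38]]])

```text
time: 5.3
ee_pos: [0.5851, 0.1193, 0.1992]
tcp_rot: [180.0, -0.1, -163.9]
wrist_force: [-0.1, -1.0, -0.9]
opening: 0.0683
grasp_force: 0.0
```

step_arm(targets=[[0.8,[15,212,0],[0,0,0.38]],[0.8,[15,212,0],[0,0,0.38]],[0.8,[15,212,0],[0,0,0.38]],[0.8,[15,212,0],[0,0,0.38]],[0.8,[15,212,0],[0,0,0.38]],[0.8,[15,212,0],[0,0,0.38]],[0.8,[15,212,0],[0,0,0.38]]])

```text
time: 6.0
ee_pos: [0.6009, 0.3273, 0.2]
tcp_rot: [-180.0, -0.1, -142.4]
wrist_force: [-0.1, 0.3, 0.4]
opening: 0.0683
grasp_force: 0.0
```

Run:
```python
from h import *
o=bot.get_obs();print(o["time"],o["q"].round(1),o["ee_pos"].round(4),o["tcp_rot"].round(1),o["opening"])
i,d=bot.camera("side");j,e=bot.camera("top")
im=np.hstack([cv2.resize(i[60:260,230:430],(400,400)),cv2.resize(j[120:260,200:340],(400,400))]);cv2.imwrite("pics/a.png",im[...,::-1])
```

```text
6.0 [28.6 24.1 29.7 95.6 -0.  -9. ] [0.6009 0.3273 0.2   ] [-1.800e+02 -1.000e-01 -1.424e+02] 0.06831991933165504
```

View pics/a.png

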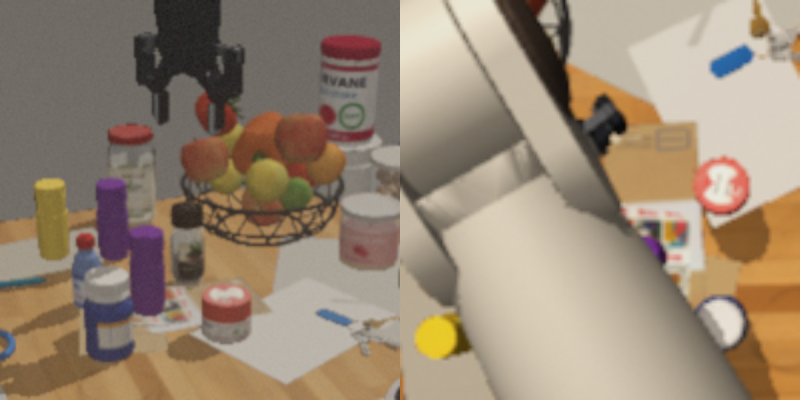

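The gripper is centred above the jar (side crop 187,240) and the path down is clear. I'll descend to TCP z of about 50 mm.

step_arm(targets=[[0.8,[0,2,-40],[0,0,0]],[0.8,[0,2,-75],[0,0,0]],[0.8,[0,2,-100],[0,0,0]],[0.8,[0,2,-125],[0,0,0]],[0.8,[0,2,-150],[0,0,0]],[0.8,[0,2,-150],[0,0,0]],[0.8,[0,2,-150],[0,0,0]]])

```text
time: 6.8
ee_pos: [0.6009, 0.3297, 0.0512]
tcp_rot: [-180.0, -0.0, -142.4]
wrist_force: [-0.4, -0.6, 0.4]
opening: 0.0682
grasp_force: 0.0
```

step_arm(force=50, targets=[[0.3,[0,0,0],[0,0,0]],[0.3,[0,0,0],[0,0,0]],[0.3,[0,0,0],[0,0,0]],[0.3,[0,0,0],[0,0,0]],[0.3,[0,0,0],[0,0,0]],[0.3,[0,0,0],[0,0,0]]])

```text
time: 7.4
ee_pos: [0.6016, 0.3313, 0.0525]
tcp_rot: [-180.0, 0.2, -142.3]
wrist_force: [0.5, -0.3, 6.6]
opening: 0.04
grasp_force: 50.6
```

The jar is gripped at 40 mm opening and 50 N. I'll lift it.

step_arm(targets=[[0.3,[0,0,10],[0,0,0]],[0.3,[0,0,40],[0,0,0]],[0.3,[0,0,80],[0,0,0]],[0.3,[0,0,120],[0,0,0]],[0.3,[0,0,160],[0,0,0]],[0.3,[0,0,200],[0,0,0]],[0.3,[0,0,220],[0,0,0]],[0.3,[0,0,220],[0,0,0]]])

```text
time: 8.2
ee_pos: [0.6012, 0.3314, 0.2748]
tcp_rot: [-179.9, 0.3, -142.3]
wrist_force: [0.2, 0.2, -1.1]
opening: 0.0399
grasp_force: 50.5
```

Run:
```python
from h import *
from scipy.spatial.transform import Rotation as Ro
o=bot.get_obs();print(o["time"],o["q"].round(1),o["ee_pos"].round(4),o["tcp_rot"].round(1),o["opening"],o["grasp_force"])
yaw=np.radians(-3.1);xr=np.array([np.cos(yaw),np.sin(yaw),0])
g=np.array([.6305,-.099,.085])+.03*xr; a=-np.sin(np.radians(35))*xr+np.array([0,0,np.cos(np.radians(35))])
tcp=g+(.1+.052)*a
R0=Ro.from_euler("xyz",o["tcp_rot"],degrees=True)
z=-a; y=R0.apply([0,1,0]); yt=np.cross(z,xr); yt/=np.linalg.norm(yt)
if yt@y<0: yt=-yt
Rt=Ro.from_matrix(np.stack([np.cross(yt,z),yt,z],1))
print("tcp target",tcp,"delta mm",(tcp-o["ee_pos"])*1e3,"rotvec",(Rt*R0.inv()).as_rotvec())
# yaw part then tilt part
Rd=Ro.from_matrix(np.stack([np.cross(yt,[0,0,-1]),yt,[0,0,-1]],1))
print("yaw",(Rd*R0.inv()).as_rotvec(),"tilt",(Rt*Rd.inv()).as_rotvec())
i,d=bot.camera("side");cv2.imwrite("pics/b.png",cv2.resize(i[60:260,230:430],(400,400))[...,::-1])
```

```text
8.2 [ 28.9  27.3  42.5 104.8   0.   -8.8] [0.6012 0.3314 0.2748] [-179.9    0.3 -142.3] 0.03986201825211001 50.52436390891671
tcp target [ 0.57340006 -0.09590758  0.20951111] delta mm [ -27.78136465 -427.25882905  -65.2494786 ] rotvec [ 0.18425917 -0.58932093 -0.68900143]
yaw [-0.00096818  0.00613898 -0.7114567 ] tilt [-0.03303487 -0.60997134  0.        ]
```

View pics/b.png

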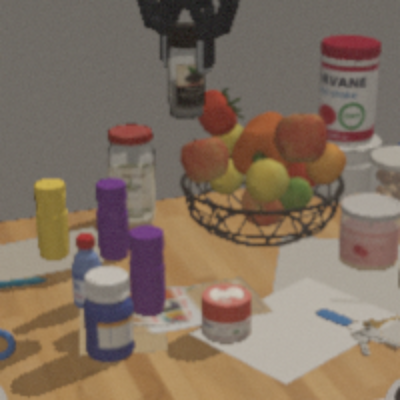

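The jar hangs straight in the fingers (185,75) and the other jars are standing undisturbed. I'll carry it over with the yaw first, then tilt.

step_arm(targets=[[0.3,[-3,-40,0],[0,0,-0.07]],[0.3,[-6,-85,0],[0,0,-0.14]],[0.3,[-9,-130,0],[0,0,-0.22]],[0.3,[-12,-175,0],[0,0,-0.29]],[0.3,[-15,-220,0],[0,0,-0.37]],[0.3,[-18,-265,0],[0,0,-0.44]],[0.3,[-21,-310,0],[0,0,-0.52]],[0.3,[-24,-350,0],[0,0,-0.6]]])

```text
time: 9.05
ee_pos: [0.5756, -0.021, 0.2685]
tcp_rot: [180.0, -0.1, -176.9]
wrist_force: [0.7, 0.7, -1.0]
opening: 0.0395
grasp_force: 50.6
```

step_arm(targets=[[0.3,[-2,-40,0],[0,0,-0.06]],[0.3,[-3,-65,0],[0,0,-0.11]],[0.3,[-4,-77,0],[0,0,-0.11]],[0.3,[-4,-77,0],[0,0,-0.11]],[0.3,[-4,-77,0],[0,0,-0.11]]])

```text
time: 9.55
ee_pos: [0.5725, -0.0953, 0.2696]
tcp_rot: [180.0, -0.1, 177.0]
wrist_force: [0.9, 0.3, -0.1]
opening: 0.0401
grasp_force: 50.6
```

step_arm(targets=[[0.3,[0,0,0],[0,-0.1,0]],[0.3,[0,0,0],[-0.01,-0.2,0]],[0.3,[0,0,0],[-0.02,-0.3,0]],[0.3,[0,0,0],[-0.02,-0.4,0]],[0.3,[0,0,0],[-0.03,-0.5,0]],[0.3,[0,0,0],[-0.03,-0.61,0]],[0.3,[0,0,0],[-0.03,-0.61,0]],[0.3,[0,0,0],[-0.03,-0.61,0]]])

```text
time: 10.35
ee_pos: [0.5722, -0.095, 0.2708]
tcp_rot: [179.9, 34.9, 177.0]
wrist_force: [0.3, 0.3, -0.0]
opening: 0.0397
grasp_force: 50.5
```

```bash
cat > chk.py <<'E'
from h import *
from scipy.spatial.transform import Rotation as Ro
o=bot.get_obs();print(o["time"],o["q"].round(1),o["ee_pos"].round(4),o["tcp_rot"].round(1),o["opening"],o["grasp_force"])
yaw=np.radians(-3.1);xr=np.array([np.cos(yaw),np.sin(yaw),0])
g=np.array([.6305,-.099,.085])+.03*xr; a=-np.sin(np.radians(35))*xr+np.array([0,0,np.cos(np.radians(35))])
z=Ro.from_euler("xyz",o["tcp_rot"],degrees=True).apply([0,0,1])
print("dev mm",(g+.152*a-o["ee_pos"])*1e3,"turn",np.cross(z,-a))
E
python3 chk.py
```

```text
10.35 [-12.  -24.9 -19.8  60.5   5.3  -7.4] [ 0.5722 -0.095   0.2708] [179.9  34.9 177. ] 0.03970226701390901 50.49325570464134
dev mm [  1.1777251   -0.95740807 -61.25747275] turn [-0.00301396 -0.00101203 -0.00206899]
```

step_arm(targets=[[0.3,[1,-1,-15],[0,0,0]],[0.3,[1,-1,-30],[0,0,0]],[0.3,[1,-1,-45],[0,0,0]],[0.3,[1,-1,-55],[0,0,0]],[0.3,[1,-1,-60],[0,0,0]],[0.3,[1,-1,-61],[0,0,0]],[0.3,[1,-1,-61],[0,0,0]],[0.3,[1,-1,-61],[0,0,0]]])

```text
time: 11.15
ee_pos: [0.574, -0.0971, 0.2103]
tcp_rot: [179.9, 35.0, 176.9]
wrist_force: [0.4, 0.2, -1.4]
opening: 0.0403
grasp_force: 50.5
```

```bash
python3 chk.py
python3 - <<'E'
from h import *
i,d=bot.camera("side");X=cloud("side",d)
cv2.imwrite("pics/c.png",cv2.resize(i[100:350,300:550],(600,600),interpolation=2)[...,::-1]);np.savez("c",i=i,d=d)
yaw=np.radians(-3.1);xr=np.array([np.cos(yaw),np.sin(yaw),0]);yr=np.array([-xr[1],xr[0],0])
g=np.array([.6305,-.099,.085])+.03*xr;th=np.radians(35);a=-np.sin(th)*xr+np.array([0,0,np.cos(th)]);xh=np.cross(yr,a)
L=np.stack([(X-g)@xh,(X-g)@yr,(X-g)@a],-1)
m=(np.hypot(L[...,0],L[...,1])<.04)&(L[...,2]>.07)&(L[...,2]<.16)
P=L[m]
for lo in np.arange(.07,.16,.005):
    q=P[(P[:,2]>=lo)&(P[:,2]<lo+.005)]
    if len(q)>3: print(round(lo,3),len(q),"x",q[:,0].min().round(4),q[:,0].max().round(4),"y",q[:,1].min().round(4),q[:,1].max().round(4))
E
```

```text
11.15 [-12.2 -25.6 -27.   53.9   5.4  -7.5] [ 0.574  -0.0971  0.2103] [179.9  35.  176.9] 0.040304823554089514 50.493501126766205
dev mm [-0.61677393  1.18671408 -0.77404385] turn [-0.00218595  0.00093957 -0.00156395]
0.1 48 x -0.0208 0.018 y -0.0197 -0.0014
0.105 49 x -0.0211 0.0176 y -0.0199 -0.002
0.11 53 x -0.0215 0.0191 y -0.0211 0.0028
0.115 58 x -0.0214 0.0199 y -0.0209 0.0018
0.12 60 x -0.0206 0.019 y -0.0208 0.0005
0.125 65 x -0.0213 0.0196 y -0.0212 0.0013
0.13 59 x -0.0205 0.0198 y -0.0206 0.0014
0.135 69 x -0.0213 0.0194 y -0.0212 0.0016
0.14 56 x -0.0204 0.0199 y -0.0222 0.0006
0.145 59 x -0.0212 0.0198 y -0.0215 0.002
0.15 35 x -0.0215 0.0193 y -0.0265 0.0004
0.155 53 x -0.021 0.0196 y -0.0302 0.0004
```

View pics/c.png

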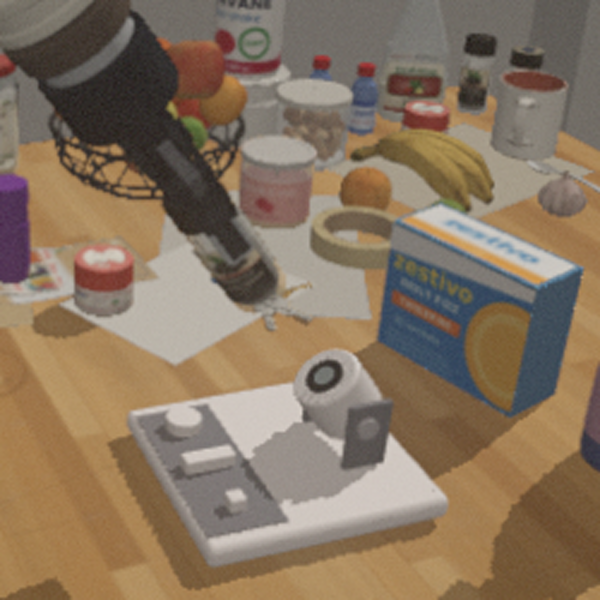

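The jar (crop 245,265) is aligned with the lens line. Its base is 100 mm from the glass and centred to about 1 mm, and all three keys are up. I'll let it settle and hand in.

step_arm(targets=[[0.3,[0,0,0],[0,0,0]],[0.3,[0,0,0],[0,0,0]],[0.3,[0,0,0],[0,0,0]],[0.3,[0,0,0],[0,0,0]],[0.3,[0,0,0],[0,0,0]]])

```text
time: 11.7
ee_pos: [0.5736, -0.0971, 0.2093]
tcp_rot: [179.9, 35.0, 176.9]
wrist_force: [0.1, 0.4, -2.3]
opening: 0.0397
grasp_force: 50.5
```

```bash
python3 chk.py; python3 -c "
from workcell import bot
print(bot.job_done())"
```

```text
11.7 [-12.2 -25.6 -27.1  53.9   5.4  -7.5] [ 0.5736 -0.0971  0.2093] [179.9  35.  176.9] 0.039709705164050334 50.49353923648596
dev mm [-0.23682582  1.14778975  0.21146921] turn [-2.31376726e-03  1.74716973e-05 -1.61840810e-03]
the job is handed in; nothing more can be done
None
```

I pressed the round key and then the bar key fully down, and handed the job in at 11.7 s with the spice jar held still on the lens line, base about 100 mm from the glass; the hand-in gave no verdict.

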